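# Set the blank selector of the tool steriliser by its clicks and start it

## Task

The steriliser's selector has no markings, so set it by feel: turn it gently anticlockwise until it comes up against its end stop, without forcing it, then turn it clockwise and leave it resting on the third click from the stop. Then press the start button all the way down and let it come back up, leaving the things standing around the steriliser where they are.

Things in the scene. Friction and masses are not known exactly. Their poses are not given: they have to be found in the camera images.
- steriliser: White plastic tool steriliser, a low box standing fixed on the table, 150 (its x) x 230 (its y) x 65 mm high, flat top. Origin: centre of its underside; z up. On its top stand the selector (axis at x -15, y -55 mm in this frame) and the start button (x -15, y +65 mm). Near the top's +x edge are six small dark vent slots.
- dial_grip (a point): Point to grip on the selector, on its vertical turning axis, 38 mm above the steriliser's top. The selector is a plain bar knob without markings: a black bar 48 mm long (its x), 12 mm thick (its y: pinch it along y), 36 mm tall, on a round grey skirt of 48 mm diameter. z is up; the orientation turns with the knob (the bar looks the same after half a turn).
- dial_top (a point): Centre of the top of the selector's bar, 48 mm above the steriliser's top. 24 degrees (0.419 rad) from click to click: 8 resting notches, the first at the anticlockwise end stop (seen from above), then 7 clicks clockwise. It starts resting one to five clicks from the stop. Where the stop lies differs from unit to unit and cannot be seen. Let go, the knob settles in the nearest notch.
- selector_seat (a point): Where the selector's axis meets the steriliser's top: a flat aluminium nut, 64 mm diameter, 4 mm high, under the skirt (skirt top 12 mm above the top). Leaving a notch, the knob resists up to 0.2 to 0.6 Nm, then lets go and is drawn on to the next. Its shaft is springy, 7 Nm/rad: at the stop the resistance rises past 0.75 Nm within 0.12 rad; over about 1.2 Nm damages the switch.
- start_top (a point): Centre of the top of the start button when it is out: a round grey plunger of 32 mm diameter in a round collar of 48 mm diameter, top 22 mm above the steriliser's top. It moves with the button.
- start (a joint): Travel of the start button (m): 0 out, 0.006 fully down; spring return, 1.5 N to start moving, 5 N fully down.
- measuring_cup: White plastic measuring cup, 68 mm diameter at the rim, 58 mm high, with a flat handle reaching 78 mm from its axis; beyond the steriliser's +x side; leave it alone. Origin: centre of its underside.
- balm_tin: Round aluminium balm tin, 62 mm diameter, 21 mm high, lying beside the steriliser's -y end; leave it alone. Origin: centre of its underside.
- nail_clipper: Steel nail clipper, 78 x 14 x 18 mm, lying before the steriliser's -x side; leave it alone. Origin: centre of its underside.

How it is judged:
By the outcome, as a careful person would: the job done as asked, in the order asked, and still so for the second after the job is handed in, with the robot touching nothing.
It also fails if it takes over 72 s, if anything falls off the work surface, if the arm or the gripper's body presses on something with over 40 N, if the wrist force passes 120 N, or if a joint passes its speed limit or range.

## Robot

A 6-joint arm with a two-finger parallel gripper is mounted at the origin on the work surface. World frame = base frame: x ahead of the robot, y to its left, z up, the work surface at z = 0. Lengths are in m, angles in rad, forces in N, time in s.
With the tool pointing down it reaches from about 0.35 to 0.975 m from the base axis. Payload 4.9 kg.
Tool frame: the origin (TCP) lies at the very end of the fingers, on their centre line; the grasp point (between the pads) lies 19 mm behind it (ctrl.grip_point_offset is the distance from the TCP to the grasp point, in m); z points along the fingers, y is the line along which they close (so a half turn about z gives the same grasp; the last joint's range is limited). The gripper opens to 85 mm and grips with 20 to 120 N. Pads are 22 mm wide; open, the fingers measure 114 mm over their backs; the gripper's body (76 mm by 85 mm) begins 54 mm behind the grasp point. The pads swing forward as they close: fully open they stand 13 mm farther back than shut.
Start: joints at [-1.243, 0.053, 1.613, -0, 1.476, -0.119], TCP at [0.27, -0.564, 0.231] pointing down, gripper open.
Joint ranges: [-3.01, 3.01], [-1.01, 2.22], [0.06, 2.58], [-1.02, 4.17], [0.09, 2.62], [-3.14, 3.14]. Speed limits (rad/s): [2.57, 2.57, 3.14, 3.14, 3.14, 3.14].

## Interface

Orientations are given as a rotation vector (axis times angle).
In Python, from station import ctrl gives the robot as it stands.
- The arm moves only by the tool send_rows, never from a script. Its argument "rows" is a list of rows, each a list of 3 entries, a list of its own where there are three numbers: the finger opening in cm, from 0 to 8.54, then the shift along the tool's x, y, z in cm, then the turn about the tool's z in degrees. A call has 1 to 10 rows; each row shifts and turns the commanded pose from where the row before left it, along the tool's axes as they then stand; what a row does not reach is not made up. A row lasts 1/8 s, in which the tool goes at most 62.5 mm and 10.7 degrees, less where a joint would pass 70% of its speed; a pose out of reach is approached as far as the arm can. A call with a gripper value outside its range is refused whole. The fingers move at their own pace and stop on an object; "newtons" is the grip in N (left out, the last holds). Time passes only in rows, so rows that do not move let the fingers close. It gives the time, the measured TCP pose, the force, the opening and the grip force at its end, in the units of the state.
- ctrl.get_obs(): the state, without advancing time (a new reading comes with each control period).
- ctrl.get_image(name): name is "scene" or "top" or "wrist"; returns a dict with "frame" (480x640x3 uint8, red, green, blue), "range_z" (480x640 float32, m along the optical axis (not along the pixel's ray), 0 where there is no reading), "fx", "fy", "cx", "cy" (pixels), "cam_to_world" (4x4, takes a point from camera to world coordinates). Camera axes: x right, y down, z forward; pixel columns grow to the right and rows downward; lengths in m; the calibration is good to about 2 mm. A picture is of the moment at which its call begins.
- ctrl.finish_job(): hands the job in; it is judged then, once.
The state is a dict: "t": time; "q": joint angles; "dq": joint speeds; "effort": joint torques, N m; "tool_pos": TCP position; "tool_rot": TCP orientation; "contact_force": force on the tool from outside, world axes, zero at the start; "wrist_torque": the same for the moment, N m; "opening": finger opening in m; "grip_force": force on a finger pad.
Only numpy, scipy, OpenCV 4.12 (cv2) and the standard library are available. Lean on these libraries where they do the work, as an engineer would, in place of code of your own. Each camera call takes 0.05 s, during which the arm holds its last target. There are 200 camera calls.

## Working session

There is one attempt and no reset: what is moved stays moved. The work goes in short steps, Python scripts to look and compute and a tool call to move; the robot and the scene stay as the last step left them, time stands still between calls to the robot, and variables do not carry over. Pictures are saved under pics/ and viewed, at most 10 in all, crops included, and the job is handed in when it is done.

Besides the shell and the picture viewer there is one more tool, called by a JSON object that holds its "fn" and its "kwargs". send_rows: Moves the arm, as the interface text tells. Its arguments: {"type":"object","properties":{"rows":{"type":"array","items":{"type":"array"}},"newtons":{"type":"number"}},"required":["rows"]}

```bash
mkdir -p pics; ls; cat > h.py <<'E'
import numpy as np, cv2
from station import ctrl
from scipy.spatial.transform import Rotation as R
def cloud(im):
    z=im["range_z"]; v,u=np.mgrid[:480,:640]
    P=np.stack([(u-im["cx"])/im["fx"]*z,(v-im["cy"])/im["fy"]*z,z],-1)
    T=im["cam_to_world"]; W=P@T[:3,:3].T+T[:3,3]; W[z==0]=np.nan; return W
def save(im,n): cv2.imwrite("pics/"+n,im["frame"][:,:,::-1])
E
python3 - <<'E'
from h import *
o=ctrl.get_obs(); print(o)
for n in("top","scene"):
    im=ctrl.get_image(n); save(im,n+"0.png"); np.savez(n+"0.npz",**im)
    W=cloud(im); m=(W[...,2]>0.055)&(W[...,2]<0.075)
    m=m.astype(np.uint8); k,l,s,c=cv2.connectedComponentsWithStats(m)
    for i in range(1,k):
        if s[i,4]>300: print(n,s[i],np.nanmean(W[l==i],0))
E
```

```text
pics
{'t': 0.0, 'q': array([-1.24295228e+00,  5.33642984e-02,  1.61431621e+00, -4.23834414e-06,
        1.47598909e+00, -1.19006737e-01]), 'dq': array([-0.00048906,  0.00156386,  0.00042408, -0.00020515, -0.0004679 ,
        0.00121647]), 'effort': array([-7.57034340e-04, -3.93681800e+01, -3.70180464e+01, -1.99612364e-04,
        6.94152943e-03,  9.63327125e-06]), 'tool_pos': array([ 0.26987107, -0.56303443,  0.23004514]), 'tool_rot': array([-3.06149185e+00, -6.95629386e-01,  3.46405756e-04]), 'contact_force': array([ 0.51810639, -0.33251182,  0.37824527]), 'wrist_torque': array([ 0.04944947, -0.02717833, -0.02064341]), 'grip_force': 0.0, 'opening': 0.08524365625356799}
top [  189   224   162   131 12022] [0.5464136  0.00965551 0.0634098 ]
scene [ 304  204  146  119 7819] [0.56189991 0.02121038 0.06373243]
scene [  8 210  86  50 377] [ 0.76786212 -0.55804938  0.06360261]
```

View pics/top0.png

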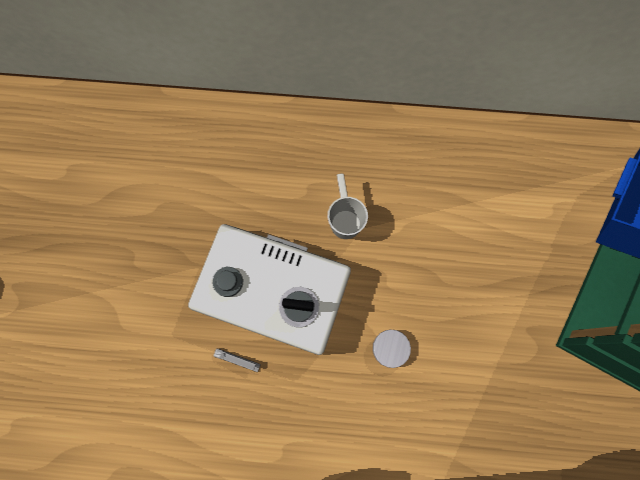

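View pics/scene0.png

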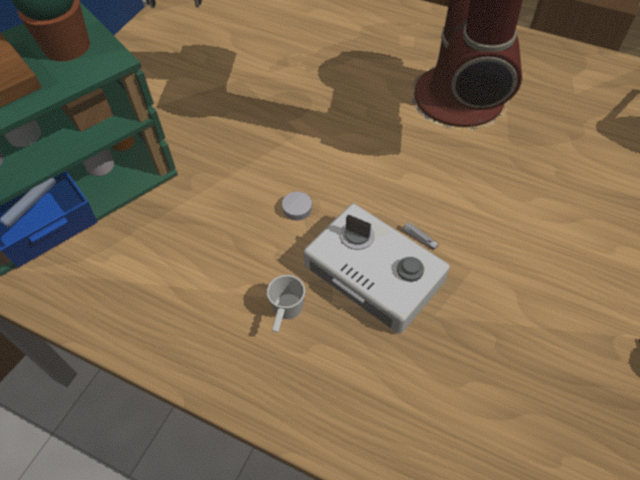

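The top view shows the selector at about (298,306) with its bar nearly along the image's x, and the button at (227,282). The vents face the upper edge, the tin is at (392,348), the clipper at (237,360) and the cup at (348,216). The scene view agrees.

```bash
python3 - <<'E'
from h import *
for n in("top","scene"):
    im=dict(np.load(n+"0.npz")); W=cloud(im); xy=W[...,:2]
    near=np.hypot(W[...,0]-.55,W[...,1]-.01)<.16
    r=lambda m:cv2.minAreaRect((W[m][:,:2]*1000).astype(np.float32))
    m=near&(abs(W[...,2]-.065)<.006)
    k,l,s,c=cv2.connectedComponentsWithStats(m.astype(np.uint8)); m=l==1+np.argmax(s[1:,4])
    (cx,cy),wh,a=r(m); print(n,"box",cx,cy,wh,a, np.median(W[m][:,2]))
    if wh[0]>wh[1]: a-=90
    th=np.deg2rad(a)
    if np.cos(th)<0: th+=np.pi
    Rm=np.array([[np.cos(th),-np.sin(th)],[np.sin(th),np.cos(th)]])
    for nm,p in(("dial",(-15,-55)),("start",(-15,65))): print(nm,Rm@p+[cx,cy])
    print("yaw deg",np.rad2deg(th))
    b=near&(W[...,2]>.10)&(W[...,2]<.125); print("bar",r(b),b.sum(),np.nanmedian(W[b],0))
    b=near&(W[...,2]>.081)&(W[...,2]<.095)&(W[...,1]>.03); print("btn",r(b),b.sum(),np.nanmedian(W[b],0))
    print("heights",np.histogram(W[near][:,2],bins=np.arange(0,.13,.005)))
o=ctrl.get_obs(); print(R.from_rotvec(o["tool_rot"]).as_matrix().round(3))
im=ctrl.get_image("top"); print(im["cam_to_world"].round(3))
E
```

```text
top box 548.030029296875 12.29827880859375 (227.33592224121094, 148.5227508544922) 75.71463012695312 0.06310612515762337
dial [519.92251127 -37.29977993]
start [549.53269996  78.98967241]
yaw deg -14.285369873046875
bar ((520.30810546875, -36.9056282043457), (47.15985107421875, 12.323969841003418), 87.50720977783203) 268 [ 0.5196018  -0.03728557  0.11061329]
btn ((549.4656982421875, 78.26643371582031), (30.165483474731445, 29.60907554626465), 8.13805103302002) 314 [0.54940731 0.07840355 0.08478173]
heights (array([1563,   94,  115,  129,   20,   10,    9,   14,   14,  148,  126,
        598, 9749, 1326,  418,  425,  187,  149,   11,    9,    9,   80,
        179,    0,    0]), array([0.   , 0.005, 0.01 , 0.015, 0.02 , 0.025, 0.03 , 0.035, 0.04 ,
       0.045, 0.05 , 0.055, 0.06 , 0.065, 0.07 , 0.075, 0.08 , 0.085,
       0.09 , 0.095, 0.1  , 0.105, 0.11 , 0.115, 0.12 , 0.125]))
scene box 551.9178466796875 15.522132873535156 (228.4319610595703, 149.96200561523438) 75.53731536865234 0.06373474901920406
dial [523.65697108 -33.98870342]
start [553.62690143  82.20855677]
yaw deg -14.46268
[... 188 characters left out ...]
9424743652344), (32.800987243652344, 30.03176498413086), 22.560775756835938) 226 [0.55369023 0.08224132 0.08536814]
heights (array([2191,  121,  136,  270,  196,  207,  159,  156,  176,  285,  356,
        510, 5403, 1785,  209,  308,  131,  178,   40,   42,   38,   66,
        112,    4,    0]), array([0.   , 0.005, 0.01 , 0.015, 0.02 , 0.025, 0.03 , 0.035, 0.04 ,
       0.045, 0.05 , 0.055, 0.06 , 0.065, 0.07 , 0.075, 0.08 , 0.085,
       0.09 , 0.095, 0.1  , 0.105, 0.11 , 0.115, 0.12 , 0.125]))
[[ 0.902  0.432 -0.001]
 [ 0.432 -0.902  0.002]
 [ 0.    -0.002 -1.   ]]
[[ 0.084 -0.968  0.235  0.448]
 [-0.996 -0.081  0.023 -0.07 ]
 [-0.003 -0.236 -0.972  0.842]
 [ 0.     0.     0.     1.   ]]
```

{"fn": "send_rows", "kwargs": {"rows": [[8.5,[4.5,-3.6,0],0],[8.5,[4.5,-3.6,0],0],[8.5,[4.5,-3.6,0],0],[8.5,[4.5,-3.6,0],0],[8.5,[4.5,-3.6,0],0],[8.5,[4.5,-3.6,0],0],[8.5,[4.5,-3.6,0],0],[8.5,[4.5,-3.6,0],0],[8.5,[4.5,-3.6,0],0],[8.5,[0.4,-0.7,0],0]], "newtons": 110}}

```text
t: 1.4
tool_pos: [0.4965, -0.0855, 0.231]
tool_rot: [-3.061, -0.703, 0.001]
contact_force: [-0.7, -1.2, -0.8]
opening: 0.0851
grip_force: 0.0
```

{"fn": "send_rows", "kwargs": {"rows": [[8.5,[4.5,-3.6,0],0],[8.5,[0,0,0],-10],[8.5,[0,0,0],-10],[8.5,[0,0,0],-10],[8.5,[0,0,0],-10],[8.5,[0,0,0],-10],[8.5,[0,0,0],-10],[8.5,[0,0,0],-1.5],[8.5,[0,0,0],0]]}}

```text
t: 2.52
tool_pos: [0.5207, -0.037, 0.2311]
tool_rot: [-2.28, -2.161, 0.0]
contact_force: [-0.1, -0.8, -0.2]
opening: 0.0852
grip_force: 0.0
```

```bash
cat >> h.py <<'E'
def st():
    o=ctrl.get_obs(); M=R.from_rotvec(o["tool_rot"]).as_matrix()
    print("t %.2f"%o["t"],"pos",o["tool_pos"].round(4),"yaw %.1f"%np.rad2deg(np.arctan2(M[1,0],M[0,0])),"z",M[:,2].round(3),"F",o["contact_force"].round(1),"T",o["wrist_torque"].round(2),"open %.4f grip %.0f"%(o["opening"],o["grip_force"])); return o,M
E
python3 - <<'E'
from h import *
st()
im=ctrl.get_image("wrist"); save(im,"w1.png"); np.savez("w1.npz",**im); W=cloud(im)
near=np.hypot(W[...,0]-.521,W[...,1]+.036)<.06
b=near&(W[...,2]>.10)&(W[...,2]<.125)
print(cv2.minAreaRect((W[b][:,:2]*1000).astype(np.float32)),b.sum(),np.nanmedian(W[b],0))
E
```

```text
t 2.52 pos [ 0.5207 -0.037   0.2311] yaw 86.9 z [-0. -0. -1.] F [-0.1 -0.8 -0.2] T [ 0.02 -0.06  0.02] open 0.0852 grip 0
((520.1317749023438, -35.611610412597656), (48.05577087402344, 11.13875675201416), 87.01487731933594) 912 [ 0.52028201 -0.03358301  0.11389895]
```

View pics/w1.png

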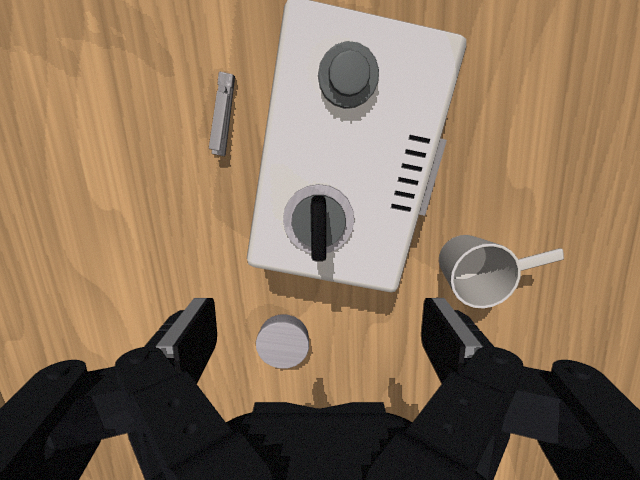

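The wrist view shows the selector's bar at (318,228), along the image's vertical and square to the closing line. Nothing stands in the fingers' way. I'll descend and grip.

{"fn": "send_rows", "kwargs": {"rows": [[8.5,[0.1,0,4],0],[8.5,[0,0,4],0],[8.5,[0,0,4],0],[8.5,[0,0,2.6],0],[4,[0,0,0],0],[2.5,[0,0,0],0],[2.5,[0,0,0],0],[2.5,[0,0,0],0],[2.5,[0,0,0],0],[2.5,[0,0,0],0]]}}

```text
t: 3.82
tool_pos: [0.521, -0.0355, 0.0855]
tool_rot: [2.277, 2.164, 0.0]
contact_force: [-0.3, 0.7, 0.5]
opening: 0.0251
grip_force: 0.0
```

{"fn": "send_rows", "kwargs": {"rows": [[0,[0,0,0],0],[0,[0,0,0],0],[0,[0,0,0],0],[0,[0,0,0],0],[0,[0,0,0],0],[0,[0,0,0],0]], "newtons": 100}}

```text
t: 4.58
tool_pos: [0.5207, -0.0355, 0.0855]
tool_rot: [-2.276, -2.164, 0.001]
contact_force: [-3.2, -0.0, 6.0]
opening: 0.0103
grip_force: 97.9
```

```bash
python3 -c "
from h import *
st()"
```

```text
t 4.58 pos [ 0.5207 -0.0355  0.0855] yaw 87.1 z [-0.001  0.    -1.   ] F [-3.2 -0.   6. ] T [0.07 0.74 0.04] open 0.0103 grip 98
```

{"fn": "send_rows", "kwargs": {"rows": [[0,[0,0,0],-2],[0,[0,0,0],-2],[0,[0,0,0],-1],[0,[0,0,0],0],[0,[0,0,0],0]]}}

```text
t: 5.2
tool_pos: [0.5207, -0.0355, 0.0856]
tool_rot: [-2.181, -2.26, 0.001]
contact_force: [-3.6, 0.7, 5.3]
opening: 0.0102
grip_force: 98.1
```

```bash
python3 -c "
from h import *
st()"
```

```text
t 5.20 pos [ 0.5207 -0.0355  0.0856] yaw 92.0 z [-0.001  0.    -1.   ] F [-3.6  0.7  5.3] T [ 0.04  0.77 -0.39] open 0.0102 grip 98
```

{"fn": "send_rows", "kwargs": {"rows": [[0,[0,0,0],-1],[0,[0,0,0],-1],[0,[0,0,0],0],[0,[0,0,0],0]]}}

```text
t: 5.7
tool_pos: [0.5206, -0.0355, 0.0855]
tool_rot: [-2.142, -2.297, 0.001]
contact_force: [-4.1, 1.3, 5.5]
opening: 0.0101
grip_force: 98.1
```

```bash
python3 -c "
from h import *
st()"
```

```text
t 5.70 pos [ 0.5206 -0.0355  0.0855] yaw 94.0 z [-0.001  0.    -1.   ] F [-4.1  1.3  5.5] T [-0.02  0.84 -0.48] open 0.0101 grip 98
```

{"fn": "send_rows", "kwargs": {"rows": [[0,[0,0,0],-4],[0,[0,0,0],-4],[0,[0,0,0],-4],[0,[0,0,0],-5],[0,[0,0,0],0],[0,[0,0,0],0]]}}

```text
t: 6.45
tool_pos: [0.5206, -0.0354, 0.0856]
tool_rot: [-1.776, -2.59, 0.001]
contact_force: [-4.0, 0.2, 5.3]
opening: 0.0105
grip_force: 98.1
```

```bash
python3 -c "
from h import *
st()"
```

```text
t 6.45 pos [ 0.5206 -0.0354  0.0856] yaw 111.1 z [-0.001  0.    -1.   ] F [-4.   0.2  5.3] T [0.11 0.81 0.03] open 0.0105 grip 98
```

{"fn": "send_rows", "kwargs": {"rows": [[0,[0,0,0],-2],[0,[0,0,0],-2],[0,[0,0,0],-2],[0,[0,0,0],0],[0,[0,0,0],0]]}}

```text
t: 7.08
tool_pos: [0.5205, -0.0354, 0.0855]
tool_rot: [-1.64, -2.678, 0.001]
contact_force: [-5.4, 0.3, 6.4]
opening: 0.0103
grip_force: 98.1
```

```bash
python3 -c "
from h import *
st()"
```

```text
t 7.08 pos [ 0.5205 -0.0354  0.0855] yaw 117.0 z [-0.001  0.    -1.   ] F [-5.4  0.3  6.4] T [ 0.06  0.88 -0.37] open 0.0103 grip 98
```

{"fn": "send_rows", "kwargs": {"rows": [[0,[0,0,0],-1],[0,[0,0,0],-1],[0,[0,0,0],0],[0,[0,0,0],0]]}}

```text
t: 7.58
tool_pos: [0.5205, -0.0354, 0.0855]
tool_rot: [-1.594, -2.706, 0.001]
contact_force: [-4.2, 0.1, 5.3]
opening: 0.01
grip_force: 98.2
```

```bash
python3 -c "
from h import *
st()"
```

```text
t 7.58 pos [ 0.5205 -0.0354  0.0855] yaw 119.0 z [-0.001  0.    -1.   ] F [-4.2  0.1  5.3] T [-0.04  0.91 -0.52] open 0.0100 grip 98
```

{"fn": "send_rows", "kwargs": {"rows": [[0,[0,0,0],-1],[0,[0,0,0],-0.5],[0,[0,0,0],0],[0,[0,0,0],0]]}}

```text
t: 8.07
tool_pos: [0.5205, -0.0355, 0.0855]
tool_rot: [-1.556, -2.728, 0.001]
contact_force: [-4.4, 0.3, 6.3]
opening: 0.0103
grip_force: 98.1
```

```bash
python3 -c "
from h import *
st()"
```

```text
t 8.07 pos [ 0.5205 -0.0355  0.0855] yaw 120.6 z [-0.001  0.    -1.   ] F [-4.4  0.3  6.3] T [0.13 0.87 0.02] open 0.0103 grip 98
```

That click let go, so it isn't the stop. On to the next one.

{"fn": "send_rows", "kwargs": {"rows": [[0,[0,0,0],-5],[0,[0,0,0],-5],[0,[0,0,0],-5],[0,[0,0,0],-3],[0,[0,0,0],-3],[0,[0,0,0],0],[0,[0,0,0],0]]}}

```text
t: 8.95
tool_pos: [0.5204, -0.0355, 0.0855]
tool_rot: [-1.035, -2.965, 0.0]
contact_force: [-4.6, 0.1, 6.1]
opening: 0.0104
grip_force: 98.2
```

```bash
python3 -c "
from h import *
st()"
```

```text
t 8.95 pos [ 0.5204 -0.0355  0.0855] yaw 141.5 z [-0.002  0.    -1.   ] F [-4.6  0.1  6.1] T [ 0.02  1.01 -0.41] open 0.0104 grip 98
```

{"fn": "send_rows", "kwargs": {"rows": [[0,[0,0,0],-1],[0,[0,0,0],-1],[0,[0,0,0],0],[0,[0,0,0],0]]}}

```text
t: 9.45
tool_pos: [0.5204, -0.0355, 0.0855]
tool_rot: [-0.983, -2.982, 0.0]
contact_force: [-6.5, 0.6, 5.7]
opening: 0.0099
grip_force: 98.3
```

```bash
python3 -c "
from h import *
st()"
```

```text
t 9.45 pos [ 0.5204 -0.0355  0.0855] yaw 143.5 z [-0.002  0.    -1.   ] F [-6.5  0.6  5.7] T [ 0.    0.98 -0.58] open 0.0099 grip 98
```

{"fn": "send_rows", "kwargs": {"rows": [[0,[0,0,0],-1],[0,[0,0,0],-0.5],[0,[0,0,0],0],[0,[0,0,0],0]]}}

```text
t: 9.95
tool_pos: [0.5204, -0.0355, 0.0855]
tool_rot: [-0.942, -2.995, 0.001]
contact_force: [-5.4, 0.5, 5.5]
opening: 0.0106
grip_force: 98.1
```

```bash
python3 -c "
from h import *
st()"
```

```text
t 9.95 pos [ 0.5204 -0.0355  0.0855] yaw 145.1 z [-0.002  0.    -1.   ] F [-5.4  0.5  5.5] T [0.05 0.93 0.06] open 0.0106 grip 98
```

{"fn": "send_rows", "kwargs": {"rows": [[0,[0,0,0],-5],[0,[0,0,0],-5],[0,[0,0,0],-5],[0,[0,0,0],-3],[0,[0,0,0],-2],[0,[0,0,0],0],[0,[0,0,0],0]]}}

```text
t: 10.82
tool_pos: [0.5204, -0.0356, 0.0855]
tool_rot: [-0.41, -3.113, -0.0]
contact_force: [-5.4, -0.3, 6.6]
opening: 0.0103
grip_force: 98.3
```

```bash
python3 -c "
from h import *
st()"
```

```text
t 10.82 pos [ 0.5204 -0.0356  0.0855] yaw 165.0 z [-0.002  0.    -1.   ] F [-5.4 -0.3  6.6] T [ 0.04  1.04 -0.48] open 0.0103 grip 98
```

{"fn": "send_rows", "kwargs": {"rows": [[0,[0,0,0],-1],[0,[0,0,0],-0.5],[0,[0,0,0],0],[0,[0,0,0],0]]}}

```text
t: 11.32
tool_pos: [0.5204, -0.0356, 0.0855]
tool_rot: [-0.369, -3.118, -0.0]
contact_force: [-5.2, 0.0, 5.9]
opening: 0.0105
grip_force: 98.4
```

```bash
python3 -c "
from h import *
st()"
```

```text
t 11.32 pos [ 0.5204 -0.0356  0.0855] yaw 166.5 z [-0.002  0.    -1.   ] F [-5.2  0.   5.9] T [-0.05  0.99 -0.62] open 0.0105 grip 98
```

{"fn": "send_rows", "kwargs": {"rows": [[0,[0,0,0],-1],[0,[0,0,0],0],[0,[0,0,0],0]]}}

```text
t: 11.7
tool_pos: [0.5203, -0.0356, 0.0855]
tool_rot: [-0.343, -3.121, -0.0]
contact_force: [-5.8, 0.3, 5.8]
opening: 0.0102
grip_force: 98.5
```

```bash
python3 -c "
from h import *
st()"
```

```text
t 11.70 pos [ 0.5203 -0.0356  0.0855] yaw 167.5 z [-0.002  0.    -1.   ] F [-5.8  0.3  5.8] T [ 0.    0.99 -0.7 ] open 0.0102 grip 98
```

{"fn": "send_rows", "kwargs": {"rows": [[0,[0,0,0],-1.2],[0,[0,0,0],0],[0,[0,0,0],0]]}}

```text
t: 12.08
tool_pos: [0.5204, -0.0356, 0.0855]
tool_rot: [-0.311, -3.124, -0.0]
contact_force: [-5.9, 0.4, 6.9]
opening: 0.0102
grip_force: 98.6
```

```bash
python3 -c "
from h import *
st()"
```

```text
t 12.07 pos [ 0.5204 -0.0356  0.0855] yaw 168.6 z [-0.002  0.    -1.   ] F [-5.9  0.4  6.9] T [ 0.01  1.   -0.89] open 0.0102 grip 99
```

The torque rose steadily to 0.89 Nm without letting go, so this is the stop, with its notch at yaw 159°. The third click is 72° clockwise from there, at yaw 87°.

{"fn": "send_rows", "kwargs": {"rows": [[0,[0,0,0],4.6],[0,[0,0,0],5],[0,[0,0,0],8],[0,[0,0,0],8],[0,[0,0,0],8],[0,[0,0,0],8],[0,[0,0,0],8],[0,[0,0,0],8],[0,[0,0,0],8],[0,[0,0,0],6]]}}

```text
t: 13.32
tool_pos: [0.5206, -0.0355, 0.0856]
tool_rot: [-2.081, -2.353, 0.001]
contact_force: [-5.0, -0.1, 6.2]
opening: 0.0103
grip_force: 98.0
```

{"fn": "send_rows", "kwargs": {"rows": [[0,[0,0,0],5],[0,[0,0,0],5],[0,[0,0,0],0],[0,[0,0,0],0],[0,[0,0,0],0]]}}

```text
t: 13.95
tool_pos: [0.5207, -0.0355, 0.0856]
tool_rot: [-2.274, -2.166, 0.001]
contact_force: [-4.4, -0.3, 5.1]
opening: 0.0105
grip_force: 98.0
```

```bash
python3 -c "
from h import *
st()"
```

```text
t 13.95 pos [ 0.5207 -0.0355  0.0856] yaw 87.2 z [-0.001  0.    -1.   ] F [-4.4 -0.3  5.1] T [0.09 0.74 0.03] open 0.0105 grip 98
```

{"fn": "send_rows", "kwargs": {"rows": [[1.5,[0,0,0],0],[3,[0,0,0],0],[5,[0,0,0],0],[7,[0,0,0],0],[7,[0,0,0],0],[7,[0,0,0],0],[7,[0,0,-4],0],[7,[0,0,-4],0],[7,[0,0,-4],0],[7,[0,0,-2.5],0]]}}

```text
t: 15.2
tool_pos: [0.5217, -0.0357, 0.233]
tool_rot: [2.273, 2.165, 0.003]
contact_force: [0.0, -0.1, -0.1]
opening: 0.0703
grip_force: 0.0
```

{"fn": "send_rows", "kwargs": {"rows": [[7,[0,0,0],0],[7,[0,0,0],0]]}}

```text
t: 15.45
tool_pos: [0.5203, -0.0354, 0.2288]
tool_rot: [-2.274, -2.165, 0.002]
contact_force: [0.4, -0.3, 0.0]
opening: 0.0699
grip_force: 0.0
```

```bash
python3 - <<'E'
from h import *
o,M=st()
im=ctrl.get_image("wrist"); save(im,"w2.png"); W=cloud(im)
def rect(x,y,r,lo,hi):
    b=(np.hypot(W[...,0]-x,W[...,1]-y)<r)&(W[...,2]>lo)&(W[...,2]<hi)
    print(cv2.minAreaRect((W[b][:,:2]*1000).astype(np.float32)),b.sum(),np.nanmedian(W[b],0))
rect(.521,-.036,.05,.10,.125); rect(.551,.080,.03,.082,.1)
E
```

```text
t 15.45 pos [ 0.5203 -0.0354  0.2288] yaw 87.2 z [-0.002  0.    -1.   ] F [ 0.4 -0.3  0. ] T [ 0.05 -0.05 -0.01] open 0.0699 grip 0
((519.9573974609375, -35.290130615234375), (47.270469665527344, 11.616653442382812), 87.3189468383789) 924 [ 0.52027603 -0.0332616   0.11395833]
((549.63330078125, 80.16350555419922), (30.559215545654297, 31.488094329833984), 0.7530962228775024) 1513 [0.54954629 0.08008069 0.08812276]
```

View pics/w2.png

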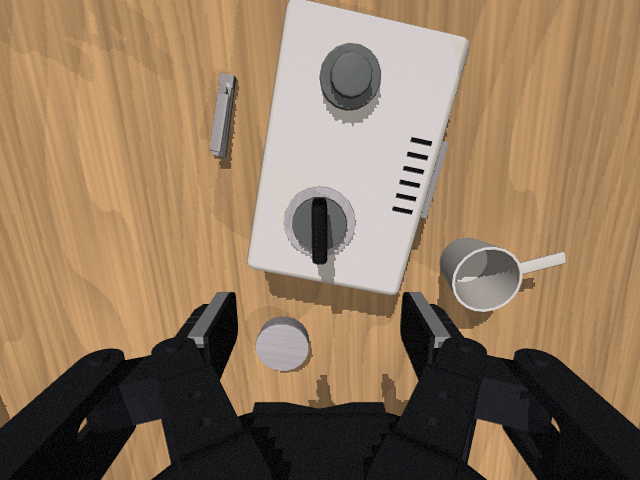

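The bar rests at 87.3°, on the third click, and nothing has been disturbed. The button is at (350,75). I'll close the fingers and go above it.

{"fn": "send_rows", "kwargs": {"rows": [[0,[4,0.8,0],0],[0,[4,0.8,0],0],[0,[3.7,0.8,0],0],[0,[0,0,0],0],[0,[0,0,3.5],0],[0,[0,0,3.5],0],[0,[0,0,3.5],0],[0,[0,0,2],0],[0,[0,0,0],0],[0,[0,0,0],0]], "newtons": 40}}

```text
t: 16.75
tool_pos: [0.5516, 0.08, 0.1067]
tool_rot: [2.274, 2.165, 0.002]
contact_force: [0.3, -0.4, 0.8]
opening: -0.0002
grip_force: 0.0
```

{"fn": "send_rows", "kwargs": {"rows": [[0,[0,0,0.4],0],[0,[0,0,0.4],0],[0,[0,0,0.3],0],[0,[0,0,0],0],[0,[0,0,0],0]]}}

```text
t: 17.38
tool_pos: [0.5507, 0.0802, 0.0943]
tool_rot: [2.275, 2.166, 0.0]
contact_force: [-0.2, 0.2, 0.2]
opening: 0.0001
grip_force: 0.0
```

```bash
python3 -c "
from h import *
st()"
```

```text
t 17.38 pos [0.5507 0.0802 0.0943] yaw 87.2 z [ 0. -0. -1.] F [-0.2  0.2  0.2] T [-0.01  0.03 -0.03] open 0.0001 grip 0
```

{"fn": "send_rows", "kwargs": {"rows": [[0,[0,0,0.4],0],[0,[0,0,0.4],0],[0,[0,0,0.3],0],[0,[0,0,0.2],0],[0,[0,0,0],0],[0,[0,0,0],0]]}}

```text
t: 18.12
tool_pos: [0.5507, 0.0802, 0.0817]
tool_rot: [2.275, 2.166, 0.0]
contact_force: [-2.3, 0.3, 3.7]
opening: 0.0002
grip_force: 2.2
```

{"fn": "send_rows", "kwargs": {"rows": [[0,[0,0,0.1],0],[0,[0,0,0],0]]}}

```text
t: 18.38
tool_pos: [0.5508, 0.0802, 0.081]
tool_rot: [2.275, 2.167, 0.0]
contact_force: [-3.2, 0.3, 7.4]
opening: 0.0002
grip_force: 3.7
```

{"fn": "send_rows", "kwargs": {"rows": [[0,[0,0,0.1],0],[0,[0,0,0],0],[0,[0,0,0],0]]}}

```text
t: 18.75
tool_pos: [0.5508, 0.0802, 0.0809]
tool_rot: [-2.275, -2.167, 0.0]
contact_force: [-5.3, -0.5, 11.9]
opening: -0.0003
grip_force: 6.0
```

The force is 12 N with no further travel, so the button is fully down. I'll retract.

{"fn": "send_rows", "kwargs": {"rows": [[0,[0,0,-0.5],0],[0,[0,0,-0.5],0],[0,[0,0,-2],0],[0,[0,0,-4],0],[0,[0,0,-4],0],[0,[0,0,-4],0],[0,[-4,0,0],0],[0,[-4,0,0],0],[0,[-4,0,0],0],[0,[0,0,0],0]]}}

```text
t: 20.0
tool_pos: [0.5447, -0.0417, 0.2302]
tool_rot: [2.278, 2.162, 0.001]
contact_force: [0.5, 1.0, 0.2]
opening: -0.0003
grip_force: 0.0
```

```bash
python3 - <<'E'
from h import *
st()
im=ctrl.get_image("wrist"); save(im,"w3.png"); W=cloud(im)
def rect(x,y,r,lo,hi):
    b=(np.hypot(W[...,0]-x,W[...,1]-y)<r)&(W[...,2]>lo)&(W[...,2]<hi)
    print(cv2.minAreaRect((W[b][:,:2]*1000).astype(np.float32)),b.sum(),np.nanmedian(W[b],0))
rect(.521,-.036,.05,.10,.125); rect(.551,.080,.03,.075,.1); rect(.551,.080,.008,.075,.1)
E
```

```text
t 20.00 pos [ 0.5447 -0.0417  0.2302] yaw 87.0 z [ 0.001 -0.    -1.   ] F [0.5 1.  0.2] T [-0.03 -0.01 -0.05] open -0.0003 grip 0
((520.2645874023438, -35.396339416503906), (47.466392517089844, 12.118423461914062), 87.64805603027344) 1002 [ 0.52091672 -0.0336733   0.1137831 ]
((549.9054565429688, 80.29747009277344), (46.921905517578125, 47.065914154052734), 22.936365127563477) 3218 [0.54992768 0.07939097 0.07944311]
((551.0029907226562, 79.96002960205078), (15.250433921813965, 15.782638549804688), 68.88957977294922) 398 [0.5510188  0.08013277 0.08823405]
```

The button is back up, with its top at 0.088 m, and the selector is still on its notch. Handing in.

```bash
python3 -c "
from station import ctrl
print(ctrl.finish_job())"
```

```text
the job is handed in; nothing more can be done
None
```

The selector reached its end stop at about 0.89 Nm and now rests on the third click clockwise from it; the start button was then pressed fully down and came back up, and I handed the job in after about 20 s without touching anything around the steriliser.

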